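# Let down the lift door of an enamelling kiln on its ratchet winch

## Task

The lift door of the small kiln hangs open on its ratchet winch: shut it. The hooked tooth traps the pawl, so wind the crank up a little to free it, flick the pawl's tail down until it snaps over and stays clear of the wheel, and then ease the crank back until the door beds firmly on its gasket. Never force the pawl, let the door down gently without crushing the gasket, let go, and leave the other things on the table where they are.

Things in the scene. Friction and masses are not known exactly. Their poses are not given: they have to be found in the camera images.
- kiln: charcoal steel bench kiln, fixed. Origin: on the table straight below the winch hub, not mid-kiln. z up, y out of the kiln's front, x along the level winch shaft from crank to kiln. In this frame the case fills x 70 to 330, y -385 to -85, z to 245 mm (strap handle to 273); door guides by x 100 to 300 reach y -40, z 283; a side plate at x 53 to 60 spans y -138 to 28, z to 255
- winch_hub (a point): point on the shaft's axis in the middle of the ratchet wheel, at x 0, y 0, z 185 mm of the kiln. Along the kiln's x from it: ratchet wheel -8 to 8 mm (12 hooked teeth, 101 mm across), brake drum 12 to 46 (91 mm across), crank arm -59 to -40, its counterweight reaching 78 mm from the axis. A band brake on the drum holds the door wherever the crank is let go, with the pawl on or off
- winch (a joint): turn of the shaft with wheel and crank, rad; grows as the door rises, 30 mm per rad: the wheel's top then moves to the kiln's +y. At the start, about 1.57, a hooked tooth traps the pawl's nose. Wound up by 0.12 to 0.40 rad from there the pawl is free (one tooth is 0.52 rad). At the grip, along its circle, raising takes about 14 N and lowering 2 N
- crank_grip (a point): middle of the crank's black spinning grip, 22 to 25 mm thick, 84 mm long, parallel to the kiln's x, middle at x -103.5 mm (ends -146, -62). It runs on a circle of 110 mm radius about the shaft and spins on its pin, so the hand keeps its attitude while the crank turns. The crank is clamped on the shaft at another angle each time: read it from this point
- pawl (a joint): turn of the steel pawl on its pin, rad: 0 with its nose in the teeth, 0.9 thrown clear of the wheel. An over-centre spring holds it at either end and changes side at 0.45
- pawl_pin (a point): point on the axis of the pawl's pin, parallel to the shaft, at x 0, y -55, z 239 mm of the kiln. The pawl's nose points to +y, on top of the wheel; the tail points to -y. Pressing the tail down lifts the nose
- pawl_tail (a point): middle of the upper face of the pawl's tail pad, 26 x 26 x 6 mm steel, 49 mm from the pin, its free end tilted up 0.26 rad; press it straight down. A free pawl takes about 10 N at first, then less; about 22 mm down it snaps over by itself, and the pad ends about 42 mm down. A trapped pawl would take some 30 N: it must not be forced
- lift_door: the kiln's vertical sliding door, 162 wide x 110 mm high, 2.2 kg, charcoal steel, pale lining, a steel rack on its face. Origin: middle of its lower edge; axes as the kiln's. Starts about 47 mm above its lowest place (see door_foot_line); closing means bedding it on the springy fibre gasket on the sill below it
- door_foot_line (a point): where the door's lower edge would be at winch 0, z 55 mm, fixed to the kiln. The gasket has settled with use: the door touches it somewhere from 0 to 16 mm above this point, so the seat is felt. From first touch the push at the grip grows by about 0.7 N per mm of its way; some 5 to 12 N there is a firm, safe closing, above 17 N crushes the gasket
- fibre_board: pale ceramic fibre board, 200 x 150 x 18 mm, loose; leave it
- trivet: three-legged steel firing trivet, 70 mm, on the board; leave it
- bowl: steel bowl, 150 mm across, 55 mm high; leave it
- jar_a: clear enamel jar, 54 mm across, 75 mm high; leave it
- jar_b: amber enamel jar, 54 mm across, 75 mm high; leave it
- fork_tongs: black steel kiln tongs, 380 mm long, lying flat; leave them
- kiln_brick: kiln brick, 115 x 75 x 64 mm; leave it

How it is judged:
On the way, in this order (a step that is already met when the one before it is completed fails the run):
1. the crank is wound up so that the hooked tooth lets go of the pawl (winch above 1.64 rad) (value of joint winch above 1.64 rad), for 0.1 s.
2. the pawl is thrown clear of the wheel (above 0.75 rad) while the door still hangs up (winch above 1.3 rad) (value of joint pawl above 0.75 rad and value of joint winch above 1.3 rad), for 0.2 s.
At the end, for the whole second after the job is handed in: the door is down and at rest (below 5 mm/s; winch below 0.7 rad), bearing on its gasket with 5 to 60 N, and the pawl still stands thrown clear (above 0.75 rad) (contact force between lift_door and anything else between 5 and 60 N and value of joint pawl above 0.75 rad and linear speed of lift_door below 0.005 m/s and value of joint winch below 0.7 rad); the robot touches nothing.
It fails at once if the pawl is forced: more than 25 N on it from the robot (contact force between any of the fingers, the arm and pawl above 25 N).
It fails at once if the gasket is crushed: the door is borne on it with more than 60 N (contact force between lift_door and anything else above 60 N).
It fails at once if the door drops or is driven faster than 120 mm/s (linear speed of lift_door above 0.12 m/s).
It fails at once if another thing on the table is shifted by more than 30 mm (distance of any of fibre_board, trivet, bowl, jar_a, jar_b, fork_tongs, kiln_brick from where it was at the start of the episode above 0.03 m).
It also fails if it takes over 72 s, if anything falls off the work surface, if the arm or the gripper's body presses on something with over 40 N, if the wrist force passes 120 N, or if a joint passes its speed limit or range.

## Robot

A 6-joint arm with a two-finger parallel gripper is mounted at the origin on the work surface. World frame = base frame: x ahead of the robot, y to its left, z up, the work surface at z = 0. Lengths are in m, angles in rad, forces in N, time in s.
With the tool pointing down it reaches from about 0.325 to 0.9 m from the base axis. Payload 6.1 kg.
Tool frame: the origin (TCP) lies on the centre line of the jaws, within the pads' length; the fingertips stand 17 mm ahead of it and the grasp point (between the pads) lies 2 mm behind it; z points along the fingers, y is the line along which they close (so a half turn about z gives the same grasp; the last joint's range is limited). The gripper opens to 87 mm and grips with 3 to 60 N. Pads are 19 mm wide; open, the fingers measure 117 mm over their backs; the gripper's body (75 mm by 190 mm) begins 51 mm behind the grasp point.
Start: joints at [-1.439, 0.22, 1.526, -0, 1.395, -0.126], TCP at [0.159, -0.604, 0.24] pointing down, gripper open.
Joint ranges: [-2.98, 2.98], [-0.91, 2.08], [0.09, 2.57], [-1.24, 4.39], [0.2, 2.65], [-2.68, 2.68]. Speed limits (rad/s): [2.57, 2.57, 3.01, 3.14, 3.14, 3.14].

## Interface

Orientations are given as a unit quaternion [x, y, z, w].
In Python, from rig import robot gives the robot as it stands.
- The arm moves only by the tool apply_moves, never from a script. Its argument "moves" is one flat list of numbers, 5 for each row, row after row: the shift along the tool's x, y, z in m, then the turn about the tool's z in rad, then the opening, from 0 (shut) to 1 (fully open). In form: [dx, dy, dz, roll, fingers, dx, dy, dz, roll, fingers, ...]. A call has 1 to 8 rows; each row shifts and turns the commanded pose from where the row before left it, along the tool's axes as they then stand; what a row does not reach is not made up. A row lasts 1/12 s, in which the tool goes at most 41.7 mm and 7.16 degrees, less where a joint would pass 70% of its speed; a pose out of reach is approached as far as the arm can. A call with a gripper value outside its range is refused whole. The fingers move at their own pace and stop on an object; "newtons" is the grip in N (left out, the last holds). Time passes only in rows, so rows that do not move let the fingers close. It gives the time, the measured TCP pose, the force, the opening and the grip force at its end, in the units of the state.
- robot.sense(): the state, without advancing time (a new reading comes with each control period).
- robot.read_camera(name): name is "scene" or "top" or "wrist"; returns a dict with "img" (400x640x3 uint8, red, green, blue), "vfov" (degrees; the focal length in pixels is half the picture's height over the tangent of half this angle, whatever the lens; pixels are square), "cx", "cy" (the principal point, pixels), "rvec" (rotation vector, rad) and "tvec" (3), from world to camera coordinates, as OpenCV has them. Camera axes: x right, y down, z forward; pixel columns grow to the right and rows downward; lengths in m; the calibration is good to about 2 mm. A picture is of the moment at which its call begins. There is no depth.
- robot.sign_off(): hands the job in; it is judged then, once.
The state is a dict: "t": time; "joint_positions": joint angles; "qvel": joint speeds; "joint_efforts": joint torques, N m; "eef_pos": TCP position; "tcp_rot": TCP orientation; "contact_force": force on the tool from outside, world axes, zero at the start; "torque": the same for the moment, N m; "finger_gap": opening from 0.0 (shut) to 1.0 (fully open); "gripper_force": force on a finger pad.
Only numpy, scipy, OpenCV 4.12 (cv2) and the standard library are available. Lean on these libraries where they do the work, as an engineer would, in place of code of your own. Each camera call takes 0.05 s, during which the arm holds its last target. There are 200 camera calls.

## Working session

There is one attempt and no reset: what is moved stays moved. The work goes in short steps, Python scripts to look and compute and a tool call to move; the robot and the scene stay as the last step left them, time stands still between calls to the robot, and variables do not carry over. Pictures are saved under pics/ and viewed, at most 10 in all, crops included, and the job is handed in when it is done.

Besides the shell and the picture viewer there is one more tool, called by a JSON object that holds its "fn" and its "kwargs". apply_moves: Moves the arm, as the interface text tells. Its arguments: {"type":"object","properties":{"moves":{"type":"array","items":{"type":"number"}},"newtons":{"type":"number"}},"required":["moves"]}

```bash
mkdir -p pics
cat > h.py <<'E'
import numpy as np, cv2
from rig import robot
def cam(n,save=None):
    c=robot.read_camera(n); 
    if save: cv2.imwrite('pics/'+save,c['img'][:,:,::-1])
    return c
def KRT(c):
    f=200/np.tan(np.radians(c['vfov'])/2)
    return np.array([[f,0,c['cx']],[0,f,c['cy']],[0,0,1]]),np.array(c['rvec'],float),np.array(c['tvec'],float)
E
python3 - <<'E'
from h import *
import json
for n in('scene','top','wrist'):
    c=cam(n,n+'0.png'); K,r,t=KRT(c); print(n,K[0,0],c['cx'],c['cy'],r.tolist(),t.tolist())
s=robot.sense(); print(s['t'],s['eef_pos'],s['tcp_rot'],s['contact_force'],s['finger_gap'])
E
```

```text
scene 381.74925258327465 320.5523028334925 201.69684724102922 [1.06269463771328, 2.5420808029169057, -0.8923219657300694] [0.3441255054564513, -0.28671205320021964, 1.2990318097866258]
top 414.84143679931293 322.4655442604683 198.3573699828242 [2.121671224329935, -2.0906392773727176, 0.23560037478583376] [0.07493258855669356, 0.6024776277513099, 1.064392224552585]
wrist 318.6112748032826 314.83761516739577 196.22415024919948 [-2.2846706996236694, 1.7602709992901093, 0.2767566175387438] [-0.6229173828440562, -0.03668376617484838, 0.39021825963573714]
0.15 [ 0.15928505 -0.6038777   0.23868681] [ 9.91704975e-01  1.28532713e-01  1.65910064e-05 -7.63649774e-04] [ 0.31991146 -0.3805479  -0.35650266] 1.0001061621911793
```

View pics/scene0.png

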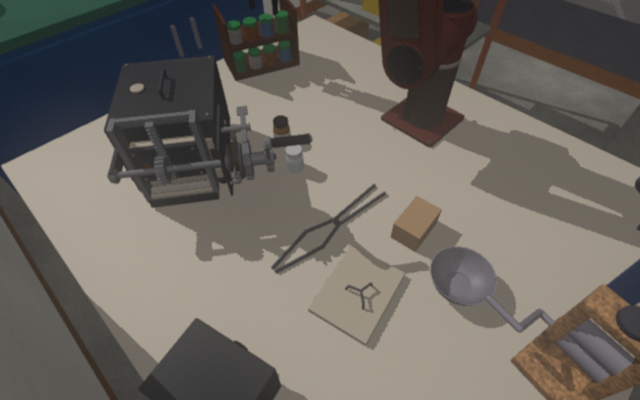

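View pics/top0.png

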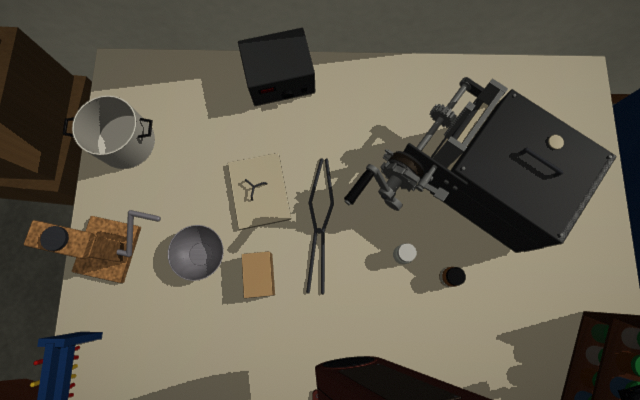

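View pics/wrist0.png

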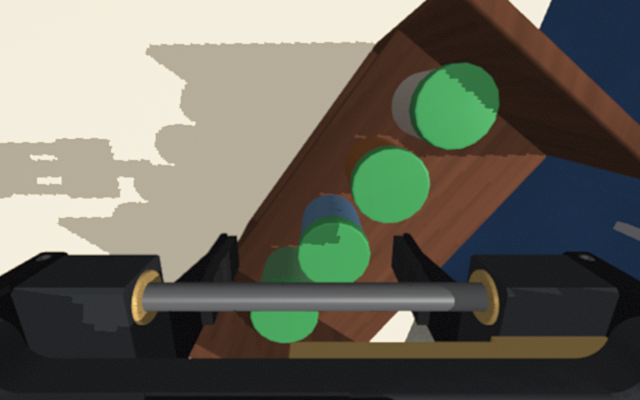

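The scene and top views show the kiln top right in top view, with the winch near (405,170) and the grip from (348,200) to (367,180). The wrist view shows only the jar rack. I'll enlarge the kiln crops next.

Run:
```python
import cv2
a=cv2.imread('pics/top0.png')[70:260,335:620]; cv2.imwrite('pics/topc.png',cv2.convertScaleAbs(cv2.resize(a,None,fx=2.8,fy=2.8,interpolation=cv2.INTER_CUBIC),alpha=1.8,beta=20))
a=cv2.imread('pics/scene0.png')[50:210,105:320]; cv2.imwrite('pics/scc.png',cv2.convertScaleAbs(cv2.resize(a,None,fx=3.7,fy=3.7,interpolation=cv2.INTER_CUBIC),alpha=1.8,beta=20))
```

```text
(no output)
```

View pics/topc.png

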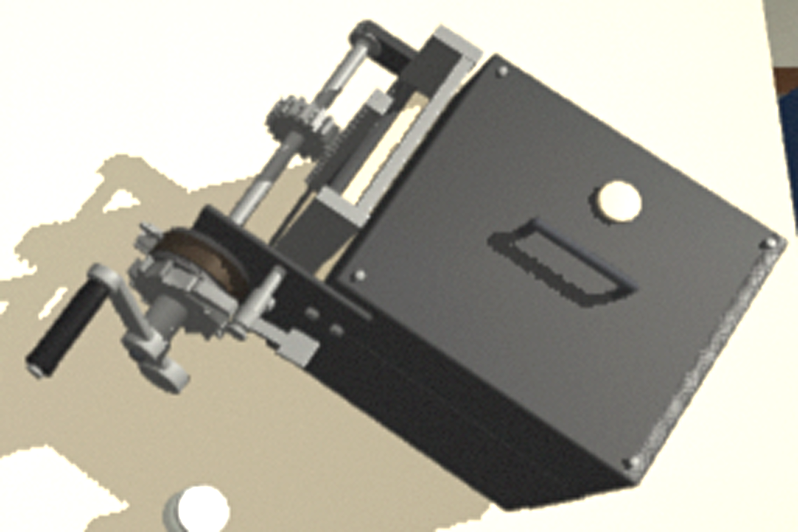

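View pics/scc.png

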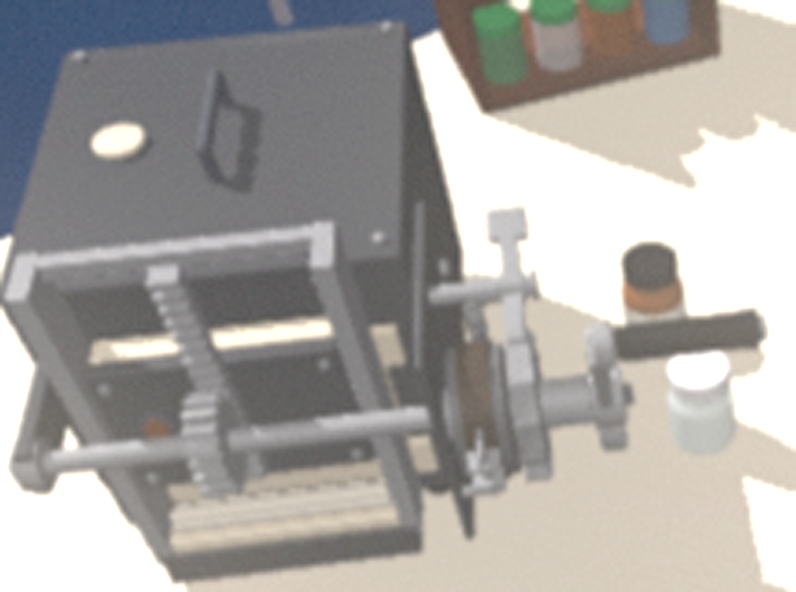

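Top crop: the case corners are at (495,53), (787,241) and (637,485), the pawl pad at (299,348), and the grip from (38,366) to (97,283). Scene crop: the pad is at (507,222), and the grip runs from (615,340) to (762,330) at a fairly high crank angle. I'll fit the pose from these.

```bash
cat > fit.py <<'E'
from h import *
from scipy.optimize import least_squares
ct,cs=cam('top'),cam('scene')
T=[((330,-85,245),(495,53)),((330,-385,245),(787,241)),((70,-385,245),(637,485)),((70,-385,0),(505,510)),((0,-102.4,251.6),(299,348)),('o',(38,368)),('i',(97,283))]
S=[((330,-385,245),(70,52)),((70,-385,245),(408,22)),((0,-102.4,251.6),(507,222)),('o',(762,330)),('i',(615,340))]
def W(p,k):
    c,s=np.cos(p[2]),np.sin(p[2]); R=np.array([[c,-s,0],[s,c,0],[0,0,1]])
    return R@np.array(k)/1000+[p[0],p[1],0]
def grip(a,x=-103.5): return (x,110*np.cos(a),185+110*np.sin(a))
def res(p):
    o=[]
    for c,L,sc,off in((ct,T,2.8,(335,70)),(cs,S,3.7,(105,50))):
        K,r,t=KRT(c)
        for k,px in L:
            if k=='o':k=grip(p[3],-146)
            if k=='i':k=grip(p[3],-64)
            q=cv2.projectPoints(W(p,k)[None],r,t,K,None)[0].ravel()
            o+=list(q-(np.array(px)/sc+off))
    return np.array(o)
best=min((least_squares(res,[.6,-.25,-.7,a],loss='soft_l1') for a in (.3,1,1.8)),key=lambda s:s.cost)
if __name__=='__main__':
    print(best.cost,best.x); print(res(best.x).reshape(-1,2).round(1).tolist())
    p=best.x
    for n,k in(('hub',(0,0,185)),('grip',grip(p[3])),('tail',(0,-102.4,251.6)),('pin',(0,-55,239))): print(n,W(p,k).round(4))
    K,r,t=KRT(ct)
    # two-view triangulation check
    P=[]
    for c in(ct,cs):
        K,r,t=KRT(c); P.append(K@np.c_[cv2.Rodrigues(r)[0],t])
    for n,a,b in(('tail',(299,348),(507,222)),('gripO',(38,368),(762,330))):
        X=cv2.triangulatePoints(P[0],P[1],np.array(a)/2.8+(335,70.),np.array(b)/3.7+(105,50.)).ravel(); print(n,(X[:3]/X[3]).round(4))
    print(W(p,grip(p[3],-146)).round(4))
E
python3 fit.py
```

```text
17.13098228153808 [ 0.63361322 -0.10230227 -0.6300797   1.04253824]
[[-3.3, -3.4], [2.0, 0.0], [0.4, 1.5], [-2.2, 2.1], [-1.1, 0.1], [-0.9, -0.4], [-0.3, 1.3], [-2.1, -1.6], [-0.7, -2.1], [-0.6, 0.3], [-1.8, -1.3], [0.2, 0.4]]
hub [ 0.6336 -0.1023  0.185 ]
grip [0.5827 0.0035 0.28  ]
tail [ 0.5733 -0.185   0.2516]
pin [ 0.6012 -0.1467  0.239 ]
tail [ 0.5724 -0.1864  0.2517]
gripO [0.5468 0.0283 0.2759]
[0.5483 0.0285 0.28  ]
```

{"fn": "apply_moves", "kwargs": {"moves": [0,0,-0.036,0,1,0,0,-0.036,0,1,0,0,-0.036,0,1,0,0,-0.036,0,1,0,0,-0.036,0,1]}}

```text
t: 0.67
eef_pos: [0.1593, -0.604, 0.4212]
tcp_rot: [0.992, 0.129, 0.0, -0.0]
contact_force: [-0.6, -1.4, -0.9]
finger_gap: 0.997
gripper_force: 0.0
```

{"fn": "apply_moves", "kwargs": {"moves": [0.0283,-0.024,0,0,1,0.0283,-0.024,0,0,1,0.0283,-0.024,0,0,1,0.0283,-0.024,0,0,1,0.0283,-0.024,0,0,1,0.0283,-0.024,0,0,1,0.0283,-0.024,0,0,1]}}

```text
t: 1.25
eef_pos: [0.3087, -0.3897, 0.4195]
tcp_rot: [0.992, 0.128, 0.0, 0.0]
contact_force: [0.1, 0.9, 0.7]
finger_gap: 0.997
gripper_force: 0.0
```

{"fn": "apply_moves", "kwargs": {"moves": [0.0283,-0.024,0,0,1,0.0283,-0.024,0,0,1,0.0283,-0.024,0,0,1,0.0283,-0.024,0,0,1,0.0283,-0.024,0,0,1,0.0283,-0.024,0,0,1,0.0283,-0.024,0,0,1]}}

```text
t: 1.83
eef_pos: [0.4574, -0.1767, 0.4197]
tcp_rot: [0.992, 0.129, 0.0, 0.0]
contact_force: [-0.4, -0.8, -0.0]
finger_gap: 0.997
gripper_force: 0.0
```

{"fn": "apply_moves", "kwargs": {"moves": [0.0283,-0.024,0,0,1,0.0283,-0.024,0,0,1,0.0283,-0.024,0,0,1,0.0283,-0.024,0,0,1,0.0283,-0.024,0,0,1,0.0283,-0.024,0,0,1]}}

```text
t: 2.33
eef_pos: [0.585, 0.006, 0.4195]
tcp_rot: [0.992, 0.129, 0.0, 0.0]
contact_force: [0.5, -0.3, 0.0]
finger_gap: 1.003
gripper_force: 0.0
```

{"fn": "apply_moves", "kwargs": {"moves": [0,0,0,0.111,1,0,0,0,0.111,1,0,0,0,0.111,1,0,0,0,0.111,1,0,0,0,0.111,1,0,0,0,0.111,1,0,0,0,0.111,1,0,0,0,0.111,1]}}

```text
t: 3.0
eef_pos: [0.5842, 0.0041, 0.4194]
tcp_rot: [0.95, -0.313, -0.0, 0.0]
contact_force: [-1.0, -0.5, -0.5]
finger_gap: 1.002
gripper_force: 0.0
```

Run:
```python
from fit import *
p=best.x
c=cam('wrist','w1.png'); K,r,t=KRT(c); R=cv2.Rodrigues(r)[0]
s=robot.sense(); print(s['t'],s['eef_pos'],s['tcp_rot'],s['joint_positions'],s['contact_force'])
from scipy.spatial.transform import Rotation as Ro
print('cam in tool',Ro.from_quat(s['tcp_rot']).inv().apply(-R.T@t-s['eef_pos']))
pts=np.array([W(p,grip(p[3],x)) for x in(-146,-103.5,-62)]+[W(p,(0,-102.4,251.6))]+[W(p,(0,0,185))])
print(cv2.projectPoints(pts,r,t,K,None)[0].reshape(-1,2).round(0).tolist())
```

```text
3.15 [0.58419655 0.00410113 0.41940291] [ 9.51206436e-01 -3.08555179e-01 -1.30592280e-04  1.43324067e-05] [-1.27940959e-01  7.11996676e-02  1.36165733e+00  2.02533981e-05
  1.70899764e+00  2.07020560e+00] [-0.4727341   0.38675204 -0.20004863]
cam in tool [ 0.08309412 -0.00022427 -0.14329386]
[[317.0, 232.0], [317.0, 190.0], [317.0, 145.0], [490.0, 71.0], [366.0, 76.0]]
```

View pics/w1.png

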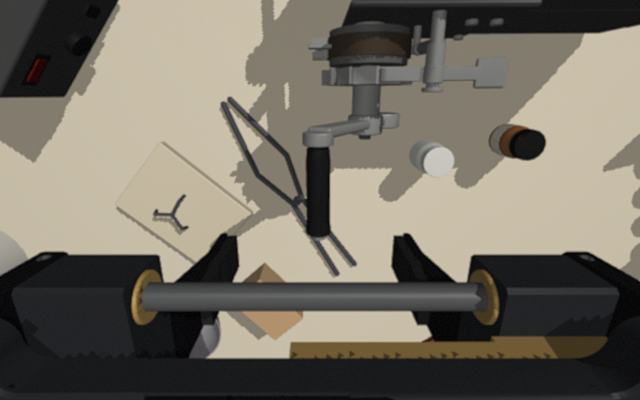

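The wrist view shows the grip from (318,147) to (318,236), centred between the open fingers, and the pawl pad at (490,71). Both match the fit, so I'll descend and grip.

{"fn": "apply_moves", "kwargs": {"moves": [0,0,0.035,0,1,0,0,0.035,0,1,0,0,0.035,0,1,0,0,0.035,0,1,0,0,0,0,1]}}

```text
t: 3.57
eef_pos: [0.58, 0.0046, 0.2708]
tcp_rot: [0.951, -0.308, -0.007, 0.001]
contact_force: [-1.0, -0.6, -2.7]
finger_gap: 1.0
gripper_force: 0.0
```

{"fn": "apply_moves", "kwargs": {"moves": [0,0,0,0,0.2,0,0,0,0,0.2,0,0,0,0,0.2,0,0,0,0,0.2,0,0,0,0,0.2,0,0,0,0,0.2,0,0,0,0,0.2,0,0,0,0,0.2], "newtons": 30}}

```text
t: 4.23
eef_pos: [0.5843, 0.0041, 0.2799]
tcp_rot: [0.951, -0.31, 0.0, -0.0]
contact_force: [-1.0, 0.6, 0.3]
finger_gap: 0.482
gripper_force: 0.0
```

{"fn": "apply_moves", "kwargs": {"moves": [0,0,0,0,0.1,0,0,0,0,0.1,0,0,0,0,0.1,0,0,0,0,0.1,0,0,0,0,0.1,0,0,0,0,0.1,0,0,0,0,0.1], "newtons": 30}}

```text
t: 4.82
eef_pos: [0.5828, 0.0022, 0.2791]
tcp_rot: [0.951, -0.31, -0.001, 0.002]
contact_force: [-5.9, -5.9, 1.9]
finger_gap: 0.24
gripper_force: 30.0
```

{"fn": "apply_moves", "kwargs": {"moves": [0,-0.0043,0.0026,0,0.1,0,-0.0041,0.0028,0,0.1,0,-0.004,0.0029,0,0.1,0,-0.0039,0.0031,0,0.1,0,-0.0037,0.0033,0,0.1,0,-0.0036,0.0034,0,0.1,0,0,0,0,0.1,0,0,0,0,0.1]}}

```text
t: 5.48
eef_pos: [0.5962, 0.0205, 0.2614]
tcp_rot: [0.951, -0.31, -0.002, 0.003]
contact_force: [-9.9, -8.3, 5.1]
finger_gap: 0.244
gripper_force: 30.0
```

```bash
cat > st.py <<'E'
from h import *
P=[0.6336,-0.1023,-0.63]
s=robot.sense(); d=s['eef_pos'][:2]-np.array(P[:2]); u=np.array([np.cos(P[2]),np.sin(P[2])]); v=np.array([-u[1],u[0]])
x,y,z=d@u,d@v,s['eef_pos'][2]+.002-.185
F=s['contact_force']; fy=F[:2]@v; a=np.arctan2(z,y)
print('t',round(s['t'],2),'kx %.4f ky %.4f dz %.4f r %.4f a %.3f'%(x,y,z,np.hypot(y,z),a),'F kx %.1f ky %.1f z %.1f tang(lowering dir) %.1f rad %.1f'%(F[:2]@u,fy,F[2],-fy*np.sin(a)+F[2]*np.cos(a),fy*np.cos(a)+F[2]*np.sin(a)), s['finger_gap'].round(3),s['gripper_force'],np.round(s['joint_positions'],2))
E
python3 st.py
```

```text
Traceback (most recent call last):
  File "st.py", line 6, in <module>
    print('t',round(s['t'],2),'kx %.4f ky %.4f dz %.4f r %.4f a %.3f'%(x,y,z,np.hypot(y,z),a),'F kx %.1f ky %.1f z %.1f tang(lowering dir) %.1f rad %.1f'%(F[:2]@u,fy,F[2],-fy*np.sin(a)+F[2]*np.cos(a),fy*np.cos(a)+F[2]*np.sin(a)), s['finger_gap'].round(3),s['gripper_force'],np.round(s['joint_positions'],2))
                                                                                                                                                                                                                                      ^^^^^^^^^^^^^^^^^^^^^
AttributeError: 'float' object has no attribute 'round'
```

{"fn": "apply_moves", "kwargs": {"moves": [0,0.002,0,0,0.5,0,0,0,0,0.5,0,0,0,0,0.5,0,0,0,0,0.5,0,0,-0.02,0,0.5,0,0,-0.03,0,0.3,0,0,-0.03,0,0.1,0,0,0,0,0]}}

```text
t: 6.15
eef_pos: [0.5996, 0.0217, 0.349]
tcp_rot: [0.951, -0.31, 0.005, -0.001]
contact_force: [0.5, -1.1, 0.8]
finger_gap: 0.35
gripper_force: 0.0
```

```bash
sed -i "s/s\['finger_gap'\].round(3)/s['finger_gap']/" st.py; python3 st.py
python3 - <<'E'
from h import *
c=cam('wrist'); 
cv2.imwrite('pics/w2.png',c['img'][:,:,::-1])
from st import P
K,r,t=KRT(c)
u=np.array([np.cos(P[2]),np.sin(P[2]),0]);v=np.array([-u[1],u[0],0]);o=np.array([P[0],P[1],0])
f=lambda x,y,z:o+u*x+v*y+[0,0,z]
for w in (0,.1,.2,.26,.32):
    a=1.045-w; pts=np.array([f(x,.11*np.cos(a),.185+.11*np.sin(a)) for x in(-.146,-.062)])
    print(w,cv2.projectPoints(pts,r,t,K,None)[0].reshape(-1,2).round(0).tolist())
print(cv2.projectPoints(f(0,-.1024,.2516)[None],r,t,K,None)[0])
E
```

```text
t 6.15 kx -0.1006 ky 0.0802 dz 0.1660 r 0.1843 a 1.121 F kx 1.0 ky -0.6 z 0.8 tang(lowering dir) 0.8 rad 0.5 0.34963492016545106 0.0 [-0.1   0.1   1.45  0.    1.57  2.11]
t 6.2 kx -0.1011 ky 0.0798 dz 0.1631 r 0.1816 a 1.116 F kx 0.3 ky -0.1 z 0.2 tang(lowering dir) 0.2 rad 0.1 0.3085037972380895 0.0 [-0.1   0.11  1.46  0.    1.57  2.11]
0 [[349.0, 274.0], [353.0, 164.0]]
0.1 [[336.0, 270.0], [339.0, 162.0]]
0.2 [[325.0, 265.0], [326.0, 161.0]]
0.26 [[319.0, 262.0], [319.0, 159.0]]
0.32 [[313.0, 259.0], [313.0, 158.0]]
[[[575.59505371  69.58391187]]]
```

View pics/w2.png

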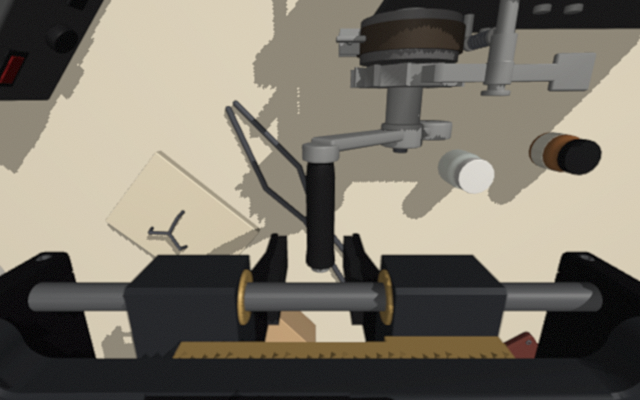

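The wrist view shows the grip at column 320, so the crank is wound up by about 0.24 rad. The pad is at (573,70). I'll move above the pad with the fingers shut.

{"fn": "apply_moves", "kwargs": {"moves": [0.0168,0.0305,0,0,0,0.0168,0.0305,0,0,0,0.0168,0.0305,0,0,0,0.0168,0.0305,0,0,0,0.0168,0.0305,0,0,0,0.0168,0.0305,0,0,0,0,0,0.03,0,0,0,0,0.02,0,0]}}

```text
t: 6.87
eef_pos: [0.5701, -0.1879, 0.2896]
tcp_rot: [0.95, -0.312, -0.0, 0.0]
contact_force: [-0.8, 0.2, -1.4]
finger_gap: 0.008
gripper_force: 0.0
```

{"fn": "apply_moves", "kwargs": {"moves": [0,0,0.004,0,0,0,0,0,0,0,0,0,0,0,0]}}

```text
t: 7.12
eef_pos: [0.5708, -0.1853, 0.2876]
tcp_rot: [0.951, -0.31, -0.0, -0.0]
contact_force: [0.8, 1.1, 0.8]
finger_gap: 0.002
gripper_force: 0.0
```

```bash
python3 st.py
```

```text
t 7.12 kx -0.0019 ky -0.1041 dz 0.1046 r 0.1476 a 2.353 F kx 0.0 ky 1.4 z 0.8 tang(lowering dir) -1.5 rad -0.4 0.002223082621499126 0.0 [-0.45  0.13  1.53  0.    1.47  1.75]
```

{"fn": "apply_moves", "kwargs": {"moves": [0.002,0,0.005,0,0,0,0,0.005,0,0,0,0,0.003,0,0,0,0,0.003,0,0,0,0,0.003,0,0]}}

```text
t: 7.53
eef_pos: [0.5723, -0.1867, 0.2683]
tcp_rot: [0.951, -0.31, 0.0, 0.0]
contact_force: [-0.9, -0.7, 0.3]
finger_gap: 0.005
gripper_force: 0.4
```

{"fn": "apply_moves", "kwargs": {"moves": [0,0,0.002,0,0,0,0,0.002,0,0,0,0,0.002,0,0]}}

```text
t: 7.78
eef_pos: [0.5721, -0.1874, 0.2637]
tcp_rot: [0.951, -0.31, 0.0, 0.001]
contact_force: [-3.6, -0.1, 5.6]
finger_gap: 0.007
gripper_force: 2.8
```

{"fn": "apply_moves", "kwargs": {"moves": [0,0,0.002,0,0,0,0,0.002,0,0]}}

```text
t: 7.95
eef_pos: [0.572, -0.1877, 0.2596]
tcp_rot: [0.951, -0.31, 0.0, 0.001]
contact_force: [-2.9, -1.5, 5.0]
finger_gap: 0.002
gripper_force: 2.4
```

{"fn": "apply_moves", "kwargs": {"moves": [0,0,0.002,0,0,0,0,0.002,0,0]}}

```text
t: 8.12
eef_pos: [0.5723, -0.1874, 0.2549]
tcp_rot: [0.951, -0.31, 0.001, 0.0]
contact_force: [-0.8, -1.4, 2.7]
finger_gap: 0.01
gripper_force: 1.1
```

{"fn": "apply_moves", "kwargs": {"moves": [0,0,0.002,0,0,0,0,0.002,0,0]}}

```text
t: 8.28
eef_pos: [0.5722, -0.1865, 0.2498]
tcp_rot: [0.951, -0.31, -0.0, -0.0]
contact_force: [0.2, -0.6, 1.1]
finger_gap: 0.01
gripper_force: 0.0
```

{"fn": "apply_moves", "kwargs": {"moves": [0,0,0.003,0,0,0,0,0.003,0,0]}}

```text
t: 8.45
eef_pos: [0.5721, -0.1865, 0.2436]
tcp_rot: [0.951, -0.31, -0.0, -0.0]
contact_force: [-0.3, 0.9, -0.4]
finger_gap: 0.004
gripper_force: 0.0
```

{"fn": "apply_moves", "kwargs": {"moves": [0,0,0.003,0,0,0,0,0.003,0,0,0,0,0,0,0]}}

```text
t: 8.7
eef_pos: [0.5718, -0.1866, 0.2373]
tcp_rot: [0.951, -0.31, -0.001, -0.0]
contact_force: [0.8, -0.4, -0.3]
finger_gap: 0.005
gripper_force: 0.0
```

{"fn": "apply_moves", "kwargs": {"moves": [0,0,-0.036,0,0,0,0,-0.036,0,0,0,0,-0.036,0,0,0,0,0,0,0]}}

```text
t: 9.03
eef_pos: [0.5749, -0.1881, 0.356]
tcp_rot: [0.951, -0.31, 0.007, 0.001]
contact_force: [1.0, -0.6, 1.8]
finger_gap: 0.004
gripper_force: 0.0
```

{"fn": "apply_moves", "kwargs": {"moves": [-0.0168,-0.0305,0,0,0.6,-0.0168,-0.0305,0,0,0.6,-0.0168,-0.0305,0,0,0.6,-0.0168,-0.0305,0,0,0.6,-0.0168,-0.0305,0,0,0.6,-0.0168,-0.0305,0,0,0.6,0,0,0,0,0.6,0,0,0,0,0.6]}}

```text
t: 9.7
eef_pos: [0.5987, 0.0223, 0.3464]
tcp_rot: [0.951, -0.308, 0.0, 0.0]
contact_force: [-1.2, -1.1, -0.1]
finger_gap: 0.527
gripper_force: 0.0
```

```bash
python3 st.py; python3 -c "
from h import *
a=cam('wrist')['img'][:,:,::-1];b=cam('scene')['img'][100:180,200:320,::-1]
b=cv2.convertScaleAbs(cv2.resize(b,(480,320)),alpha=1.5)
cv2.imwrite('pics/w3.png',np.vstack([a[:280],np.pad(b,((0,0),(0,160),(0,0)))]))"
```

```text
t 9.7 kx -0.1016 ky 0.0801 dz 0.1634 r 0.1819 a 1.115 F kx -0.3 ky -1.6 z -0.1 tang(lowering dir) 1.4 rad -0.8 0.527263592022621 0.0 [-0.09  0.11  1.45 -0.    1.58  2.1 ]
```

View pics/w3.png

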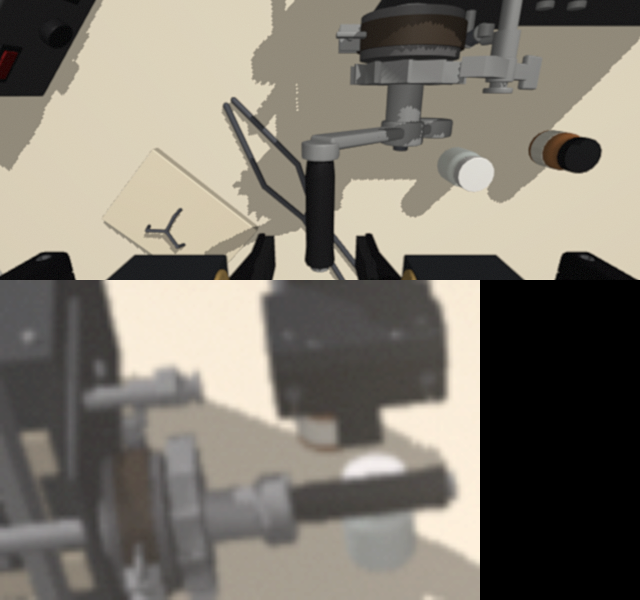

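The pawl's tail is down and its nose is clear of the wheel. The grip is at column 320, between the fingers. I'll descend and grip again.

{"fn": "apply_moves", "kwargs": {"moves": [0,0.0025,0.03,0,0.6,0,0,0.03,0,0.6,0,0,0.024,0,0.6,0,0,0,0,0.6,0,0,0,0,0.1,0,0,0,0,0.1,0,0,0,0,0.1,0,0,0,0,0.1], "newtons": 25}}

```text
t: 10.47
eef_pos: [0.5983, 0.0179, 0.2649]
tcp_rot: [0.951, -0.31, 0.002, -0.0]
contact_force: [-0.3, 1.1, -0.5]
finger_gap: 0.379
gripper_force: 0.0
```

{"fn": "apply_moves", "kwargs": {"moves": [0,0,0,0,0.1,0,0,0,0,0.1,0,0,0,0,0.1,0,0,0,0,0.1]}}

```text
t: 10.8
eef_pos: [0.5978, 0.0185, 0.2636]
tcp_rot: [0.951, -0.31, 0.001, -0.0]
contact_force: [1.0, 0.3, 3.2]
finger_gap: 0.245
gripper_force: 25.0
```

```bash
python3 st.py
```

```text
t 10.8 kx -0.1001 ky 0.0765 dz 0.0806 r 0.1112 a 0.812 F kx 0.6 ky 0.9 z 3.2 tang(lowering dir) 1.6 rad 2.9 0.24494834864386592 24.99741017818451 [-0.1   0.14  1.57  0.    1.43  2.1 ]
```

{"fn": "apply_moves", "kwargs": {"moves": [0,0.0049,-0.0044,0,0.1,0,0.0052,-0.0041,0,0.1,0,0.0054,-0.0038,0,0.1,0,0.0056,-0.0035,0,0.1,0,0.0058,-0.0031,0,0.1,0,0.006,-0.0028,0,0.1,0,0.0062,-0.0024,0,0.1,0,0.0063,-0.002,0,0.1]}}

```text
t: 11.47
eef_pos: [0.5716, -0.0176, 0.2908]
tcp_rot: [0.951, -0.31, 0.002, -0.001]
contact_force: [3.6, 3.9, 7.9]
finger_gap: 0.244
gripper_force: 25.0
```

```bash
python3 st.py
```

```text
t 11.47 kx -0.1000 ky 0.0319 dz 0.1078 r 0.1125 a 1.283 F kx 0.6 ky 5.3 z 7.9 tang(lowering dir) -2.8 rad 9.1 0.2441293435073204 24.99851703643799 [-0.17  0.06  1.61  0.    1.47  2.03]
```

{"fn": "apply_moves", "kwargs": {"moves": [0,0.0064,-0.0016,0,0.1,0,0.0065,-0.0013,0,0.1,0,0.0065,-0.0009,0,0.1,0,0.0066,-0.0005,0,0.1,0,0.0066,-0.0001,0,0.1,0,0.0066,0.0003,0,0.1,0,0.0066,0.0007,0,0.1,0,0.0065,0.0011,0,0.1]}}

```text
t: 12.13
eef_pos: [0.5404, -0.0608, 0.2941]
tcp_rot: [0.951, -0.31, 0.002, -0.0]
contact_force: [-2.1, 0.7, 13.4]
finger_gap: 0.239
gripper_force: 25.0
```

```bash
python3 st.py
```

```text
t 12.13 kx -0.0998 ky -0.0214 dz 0.1111 r 0.1132 a 1.761 F kx -2.1 ky -0.7 z 13.4 tang(lowering dir) -1.8 rad 13.3 0.23886958218130952 24.998296201229095 [-0.26 -0.01  1.67  0.    1.47  1.94]
```

{"fn": "apply_moves", "kwargs": {"moves": [0,0.0064,0.0005,0,0.1,0,0.0063,0.0009,0,0.1,0,0.0062,0.0013,0,0.1,0,0.0061,0.0016,0,0.1]}}

```text
t: 12.47
eef_pos: [0.5254, -0.0813, 0.2868]
tcp_rot: [0.951, -0.31, 0.001, -0.0]
contact_force: [6.9, -0.7, -1.2]
finger_gap: 0.245
gripper_force: 25.0
```

```bash
python3 st.py
```

```text
t 12.47 kx -0.0998 ky -0.0468 dz 0.1038 r 0.1139 a 1.995 F kx 6.0 ky 3.5 z -1.2 tang(lowering dir) -2.7 rad -2.6 0.24530533937058482 24.997381567955017 [-0.3  -0.03  1.71  0.    1.46  1.9 ]
```

{"fn": "apply_moves", "kwargs": {"moves": [0,0.004,0.0019,0,0.1,0,0.0039,0.0021,0,0.1,0,0.0038,0.0022,0,0.1,0,0,0,0,0.1]}}

```text
t: 12.8
eef_pos: [0.5178, -0.0917, 0.2798]
tcp_rot: [0.951, -0.31, 0.0, 0.001]
contact_force: [4.2, -5.2, 0.2]
finger_gap: 0.244
gripper_force: 25.0
```

```bash
python3 st.py
```

```text
t 12.8 kx -0.0998 ky -0.0596 dz 0.0968 r 0.1137 a 2.123 F kx 6.4 ky -1.8 z 0.2 tang(lowering dir) 1.4 rad 1.1 0.24444260463964573 24.997050762176514 [-0.32 -0.04  1.73 -0.    1.45  1.88]
```

{"fn": "apply_moves", "kwargs": {"moves": [0.001,0.0037,0.0024,0,0.1,0.001,0.0036,0.0025,0,0.1]}}

```text
t: 12.97
eef_pos: [0.5141, -0.0973, 0.2751]
tcp_rot: [0.951, -0.31, -0.001, 0.0]
contact_force: [-5.7, 1.2, 6.7]
finger_gap: 0.245
gripper_force: 25.0
```

```bash
python3 st.py
```

```text
t 12.97 kx -0.0995 ky -0.0663 dz 0.0921 r 0.1135 a 2.195 F kx -5.3 ky -2.4 z 6.7 tang(lowering dir) -2.0 rad 6.9 0.2447268899989051 24.99728947877884 [-0.34 -0.04  1.74 -0.    1.45  1.86]
```

{"fn": "apply_moves", "kwargs": {"moves": [0,0.0035,0.0027,0,0.1,0,0.0034,0.0028,0,0.1]}}

```text
t: 13.13
eef_pos: [0.5098, -0.1031, 0.2694]
tcp_rot: [0.951, -0.31, -0.001, 0.0]
contact_force: [-3.3, -0.2, 5.2]
finger_gap: 0.244
gripper_force: 25.0
```

```bash
python3 st.py
```

```text
t 13.13 kx -0.0995 ky -0.0736 dz 0.0864 r 0.1135 a 2.276 F kx -2.5 ky -2.1 z 5.2 tang(lowering dir) -1.8 rad 5.3 0.24402374114047046 24.997161626815796 [-0.35 -0.05  1.76 -0.    1.44  1.85]
```

{"fn": "apply_moves", "kwargs": {"moves": [0,0.0033,0.0027,0,0.1,0,0.0032,0.0029,0,0.1]}}

```text
t: 13.3
eef_pos: [0.5062, -0.1082, 0.2636]
tcp_rot: [0.951, -0.31, -0.001, 0.0]
contact_force: [-3.0, 1.3, 3.8]
finger_gap: 0.244
gripper_force: 25.0
```

```bash
python3 st.py
```

```text
t 13.3 kx -0.0995 ky -0.0798 dz 0.0806 r 0.1134 a 2.351 F kx -3.2 ky -0.8 z 3.8 tang(lowering dir) -2.1 rad 3.2 0.2443266983743871 24.99730110168457 [-0.36 -0.05  1.77 -0.    1.42  1.84]
```

{"fn": "apply_moves", "kwargs": {"moves": [0,0.003,0.0032,0,0.1,0,0.0015,0.0016,0,0.1]}}

```text
t: 13.47
eef_pos: [0.5035, -0.112, 0.2585]
tcp_rot: [0.951, -0.31, -0.001, 0.0]
contact_force: [-6.4, 0.5, 4.2]
finger_gap: 0.245
gripper_force: 25.0
```

```bash
python3 st.py
```

```text
t 13.47 kx -0.0994 ky -0.0845 dz 0.0755 r 0.1133 a 2.412 F kx -5.5 ky -3.4 z 4.2 tang(lowering dir) -0.8 rad 5.3 0.24541496543572697 24.99729037284851 [-0.37 -0.05  1.78 -0.    1.42  1.83]
```

{"fn": "apply_moves", "kwargs": {"moves": [0,0.0028,0.0031,0,0.1,0,0.0027,0.0032,0,0.1]}}

```text
t: 13.63
eef_pos: [0.5006, -0.116, 0.2526]
tcp_rot: [0.951, -0.31, -0.001, -0.0]
contact_force: [-3.6, 3.2, 4.7]
finger_gap: 0.247
gripper_force: 25.0
```

```bash
python3 st.py
```

```text
t 13.63 kx -0.0994 ky -0.0894 dz 0.0696 r 0.1133 a 2.480 F kx -4.8 ky 0.5 z 4.7 tang(lowering dir) -4.0 rad 2.5 0.2469944358961764 24.9977445602417 [-0.38 -0.05  1.79  0.    1.4   1.82]
```

{"fn": "apply_moves", "kwargs": {"moves": [0,0.0026,0.0034,0,0.1]}}

```text
t: 13.72
eef_pos: [0.4993, -0.1178, 0.2495]
tcp_rot: [0.951, -0.31, -0.001, -0.001]
contact_force: [-4.5, 4.4, 7.3]
finger_gap: 0.242
gripper_force: 25.0
```

```bash
python3 st.py
```

```text
t 13.72 kx -0.0994 ky -0.0916 dz 0.0665 r 0.1132 a 2.514 F kx -6.3 ky 0.9 z 7.3 tang(lowering dir) -6.4 rad 3.5 0.2422677018956231 24.998734295368195 [-0.39 -0.06  1.8   0.    1.4   1.81]
```

{"fn": "apply_moves", "kwargs": {"moves": [0,0.0025,0.0036,0,0.1]}}

```text
t: 13.8
eef_pos: [0.4981, -0.1195, 0.2464]
tcp_rot: [0.951, -0.31, -0.001, -0.001]
contact_force: [-4.0, 5.8, 11.1]
finger_gap: 0.245
gripper_force: 25.0
```

```bash
python3 st.py
```

```text
t 13.8 kx -0.0994 ky -0.0937 dz 0.0634 r 0.1131 a 2.547 F kx -6.6 ky 2.3 z 11.1 tang(lowering dir) -10.5 rad 4.3 0.24522161898890346 24.999758899211884 [-0.39 -0.06  1.81  0.    1.39  1.81]
```

{"fn": "apply_moves", "kwargs": {"moves": [0,0,0,0,0.1]}}

```text
t: 13.88
eef_pos: [0.4979, -0.1198, 0.2459]
tcp_rot: [0.951, -0.31, -0.001, -0.001]
contact_force: [-3.9, 4.0, 6.3]
finger_gap: 0.243
gripper_force: 25.0
```

```bash
python3 st.py
```

```text
t 13.88 kx -0.0994 ky -0.0941 dz 0.0629 r 0.1132 a 2.552 F kx -5.5 ky 0.9 z 6.3 tang(lowering dir) -5.7 rad 2.8 0.2425462574876065 24.99771147966385 [-0.39 -0.06  1.81  0.    1.39  1.81]
```

{"fn": "apply_moves", "kwargs": {"moves": [0,0,0,0,0.55,0,0,0,0,0.55,0,0,0,0,0.55,0,0,0,0,0.55,0,0,0,0,0.55,0,0,-0.02,0,0.55,0,0,-0.035,0,0.55,0,0,-0.035,0,0.55]}}

```text
t: 14.55
eef_pos: [0.4976, -0.12, 0.3356]
tcp_rot: [0.951, -0.31, -0.002, -0.0]
contact_force: [1.3, -0.8, 0.3]
finger_gap: 0.549
gripper_force: 0.0
```

{"fn": "apply_moves", "kwargs": {"moves": [0,0,-0.03,0,0.55,0,0,0,0,0.55,0,0,0,0,0.55]}}

```text
t: 14.8
eef_pos: [0.4995, -0.1208, 0.3687]
tcp_rot: [0.951, -0.31, 0.003, 0.0]
contact_force: [-0.6, -0.1, -0.5]
finger_gap: 0.552
gripper_force: 0.0
```

```bash
python3 st.py; python3 -c "
from h import *
a=cam('wrist')['img'][:,:,::-1];b=cam('scene')['img'][60:160,100:310,::-1]
b=cv2.convertScaleAbs(cv2.resize(b,(640,305)),alpha=1.6)
cv2.imwrite('pics/w4.png',np.vstack([a[:280],b]))"
```

```text
t 14.8 kx -0.0975 ky -0.0939 dz 0.1857 r 0.2081 a 2.039 F kx -0.5 ky -0.4 z -0.5 tang(lowering dir) 0.6 rad -0.2 0.5517877964667682 0.0 [-0.39 -0.11  1.63  0.    1.61  1.81]
```

View pics/w4.png

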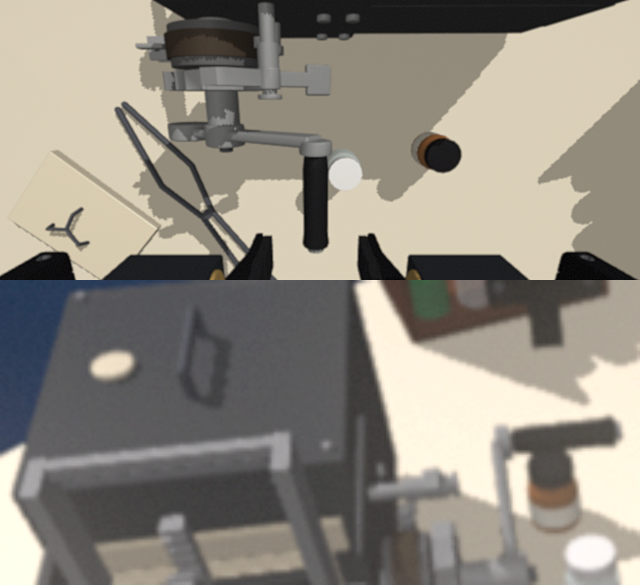

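The grip is at column 316, so it did not spring back. I'll use the last view to check the pawl pad against its predicted thrown and unthrown outlines.

Run:
```python
from h import *
from st import P
c=cam('wrist');K,r,t=KRT(c)
u=np.array([np.cos(P[2]),np.sin(P[2]),0]);v=np.array([-u[1],u[0],0]);o=np.array([P[0],P[1],0])
im=cv2.resize(c['img'][20:140,140:360,::-1],None,fx=3.6,fy=3.6,interpolation=cv2.INTER_CUBIC)
for th,col in((.26,(0,0,255)),(-.64,(0,255,0))):
    q=[]
    for x,s in((-.013,.036),(.013,.036),(.013,.062),(-.013,.062)):
        q.append(o+u*x+v*(-.055-s*np.cos(th))+[0,0,.239+s*np.sin(th)])
    px=cv2.projectPoints(np.array(q),r,t,K,None)[0].reshape(-1,2); print(th,px.round(0).tolist())
    cv2.polylines(im,[((px-[140,20])*3.6).astype(int)],True,col,1)
cv2.imwrite('pics/z.png',im)
```

```text
t 14.9 kx -0.0989 ky -0.0943 dz 0.1822 r 0.2052 a 2.048 F kx 0.1 ky -0.5 z -0.1 tang(lowering dir) 0.5 rad 0.1 0.5527815018489004 0.0 [-0.39 -0.1   1.63 -0.    1.61  1.81]
0.26 [[309.0, 90.0], [309.0, 54.0], [344.0, 53.0], [343.0, 90.0]]
-0.64 [[303.0, 91.0], [303.0, 58.0], [327.0, 60.0], [327.0, 91.0]]
```

View pics/z.png

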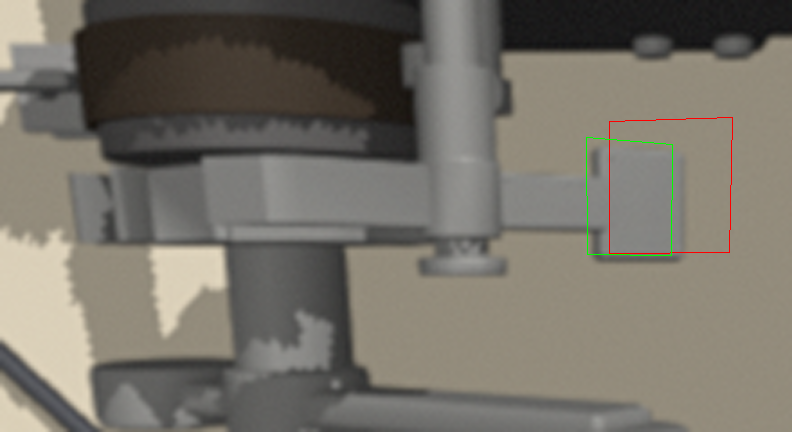

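The pad, at crop x 605–680, matches the green thrown outline in size and place. The door is bedded, the crank is holding, and the hand is clear.

```bash
python3 -c "
from rig import robot
print(robot.sign_off())"
```

```text
the job is handed in; nothing more can be done
None
```

I wound the crank up about 0.24 rad, threw the pawl clear with no more than about 7 N measured on it, eased the door down onto its gasket with roughly 6–10 N at the grip, let go, touched nothing else that I could see, and handed the job in at about 15 s; no verdict came back.

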